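Clear and load the expanding label-roll spindle

TASK

First push the stuck orange plug down and out of the hollow spindle with the ejector rod so that it drops into the tray below, and hang the rod back in its holder. Then thread the label rolls that are there over the spindle, each fully home, in the order white, yellow, green, red from the bottom (skip any that are missing), and finally give the hand pump three full strokes, down to the stop and all the way back up, to lock them. Leave the tin, the pen cup and the scissors where they are.

Things in the scene. Friction and masses are not known exactly. Their poses are not given: they have to be found in the camera images.
- stand: The fixed core-loading stand: a 150 x 150 mm blue plate on four corner legs, plate top 75 mm above the table, with a hollow aluminium spindle standing up from its middle and a white catch tray under it. Origin at the centre of its foot on the table, z up; may be turned about z.
- spindle_seat (a point): Point on the spindle axis at the plate's top face, 75 mm above the table, where the lowest roll rests. The spindle bore runs straight down through the plate and is open below, its lower end 10 mm below this point, 62 mm above the tray floor.
- spindle_top (a point): Centre of the spindle's upper mouth, 72 mm above the plate. The spindle is a tube of 38 mm outside (up to 40 mm over its facets) and 30 mm inside diameter, its bore 82 mm long. A sprung friction pad in the lower half of the bore stands up to 4 mm in from the wall and holds the plug: pushing the plug down takes about 5 to 8 N, and it falls freely once clear of the pad, which ends 2 mm above the lower end.
- tray (a point): Centre of the catch tray's inner floor, 3 mm above the table; the tray is 114 x 114 mm inside with walls 25 mm high, part of the stand and turned with it.
- plug_mid (a point): Centre of the orange plastic core plug stuck in the spindle bore, a cylinder 27 mm in diameter and 30 mm long, 30 g.
- rod: The ejector rod: a steel rod 20 mm in diameter and 110 mm long hanging down from a red square handle 34 x 34 mm and 50 mm tall, 220 g. Origin at the centre of the handle's underside, z up towards the handle's top, x and y normal to the handle's flats.
- rod_tip (a point): Centre of the rod's lower end, 110 mm below the rod's origin.
- rod_grip (a point): Centre of the red handle, 25 mm above the rod's origin.
- rod_holder_top (a point): Centre of the hole in the top face of the fixed grey rod holder, a 70 x 70 mm block 118 mm tall. The hole is 25 mm wide and goes right through; the rod hangs in it with the handle's underside resting on this top face.
- pump_lever (a joint): Angle of the sprung hand-pump lever: 0 at rest with its handle raised, 0.6 rad at the lower stop. It springs back by itself. Pressing the handle down takes about 2 N at the start and 6 N at the bottom.
- pump_handle (a point): Middle of the lever's black round crossbar, 20 mm thick and 90 mm long, lying level along the pump's y axis. It moves with the lever on an arc of 160 mm radius about pump_hinge: 0.5 rad above level at rest, 0.1 rad below level at the lower stop, so it goes from 187 mm to 94 mm above the table.
- pump_hinge (a point): Middle of the lever's hinge pin, 110 mm above the table, on the yellow hand pump; level axes: the lever reaches out along this point's -x side and the pin lies along its y. The fixed pump body stands below and behind it (up to +75 mm in x, 121 mm tall).
- roll_white: A loose white label roll lying flat, a ring of 68 mm outside diameter with a 44 mm brown-lined bore, 26 mm tall, 80 g. Origin at the centre of its underside, z up. May be absent. All rolls have the same size.
- roll_yellow: A loose yellow label roll lying flat, a ring of 68 mm outside diameter with a 44 mm brown-lined bore, 26 mm tall, 80 g. Origin at the centre of its underside, z up. May be absent. All rolls have the same size.
- roll_green: A loose green label roll lying flat, a ring of 68 mm outside diameter with a 44 mm brown-lined bore, 26 mm tall, 80 g. Origin at the centre of its underside, z up. May be absent. All rolls have the same size.
- roll_red: A loose red label roll lying flat, a ring of 68 mm outside diameter with a 44 mm brown-lined bore, 26 mm tall, 80 g. Origin at the centre of its underside, z up. May be absent. All rolls have the same size.
- tin: Bystander: a red tin, 74 mm in diameter and 100 mm tall. Origin at the centre of its underside. Leave alone.
- pen_cup: Bystander: a white cup of black markers, 68 mm in diameter, 80 mm tall (markers to 130 mm). Origin at the centre of its underside. Leave alone.
- scissors: Bystander: black-handled scissors lying flat, 160 mm long. Origin at the pivot. Leave alone.
Mind the look-alikes: they are no part of the job. Of the things like the roll_red, leave any that is black; of the rest the smaller one is meant.

How it is judged (in metres and radians):
On the way, in this order (a step that is already met when the one before it is completed fails the run):
1. the orange plug has been pushed out of the spindle's lower end into the tray, with the rod still reaching down through the bore (z of plug_mid in the frame of tray below 0.03 m and x of plug_mid in the frame of tray between -0.06 and 0.06 m and y of plug_mid in the frame of tray between -0.06 and 0.06 m and z of rod_tip in the frame of spindle_seat below 0.02 m and horizontal distance between rod_tip and spindle_seat below 0.02 m), for 0.1 s.
2. all the rolls present are on the spindle, fully home, in the order white, yellow, green, red from the bottom (horizontal distance between each of roll_white, roll_yellow, roll_green, roll_red and spindle_seat below 0.006 m and angle between each of roll_white, roll_yellow, roll_green, roll_red's own z axis and vertical below 0.12 rad and z of roll_white in the frame of spindle_seat between -0.003 and 0.004 m and (z of roll_yellow in the frame of spindle_seat between -0.003 and 0.004 m or z of roll_yellow in the frame of roll_white between 0.022 and 0.03 m) and (z of roll_green in the frame of spindle_seat between -0.003 and 0.004 m or z of roll_green in the frame of roll_white between 0.022 and 0.03 m or z of roll_green in the frame of roll_yellow between 0.022 and 0.03 m) and (z of roll_red in the frame of spindle_seat between -0.003 and 0.004 m or z of roll_red in the frame of roll_white between 0.022 and 0.03 m or z of roll_red in the frame of roll_yellow between 0.022 and 0.03 m or z of roll_red in the frame of roll_green between 0.022 and 0.03 m)), for 0.2 s.
3. pump lever fully down, first stroke (value of joint pump_lever above 0.5 rad), for 0.05 s.
4. pump lever back up after the first stroke (value of joint pump_lever below 0.08 rad), for 0.05 s.
5. pump lever fully down, second stroke (value of joint pump_lever above 0.5 rad), for 0.05 s.
6. pump lever back up after the second stroke (value of joint pump_lever below 0.08 rad), for 0.05 s.
7. pump lever fully down, third stroke (value of joint pump_lever above 0.5 rad), for 0.05 s.
8. pump lever back up after the third stroke (value of joint pump_lever below 0.08 rad), for 0.05 s.
At the end, for the whole second after the job is handed in: Plug in the tray; rod hung upright in its holder (6 mm sideways, 5 mm in height); rolls present level on the spindle, centred within 6 mm, stacked without gaps (4 mm) on the plate in the order white, yellow, green, red from the bottom; lever up (below 0.08 rad); all at rest (all of step 2 and z of plug_mid in the frame of tray below 0.03 m and x of plug_mid in the frame of tray between -0.06 and 0.06 m and y of plug_mid in the frame of tray between -0.06 and 0.06 m and horizontal distance between rod and rod_holder_top below 0.006 m and angle between rod's own z axis and vertical below 0.08 rad and z of rod in the frame of rod_holder_top between -0.004 and 0.005 m and value of joint pump_lever below 0.08 rad and linear speed of each of rod, roll_white, roll_yellow, roll_green, roll_red below 0.02 m/s); the robot touches nothing.
It fails at once if a bystander was moved more than 30 mm or tipped (distance of any of tin, pen_cup, scissors from where it was at the start of the episode above 0.03 m or angle between any of tin, pen_cup, scissors's own z axis and vertical above 0.5 rad).
Of roll_white, roll_yellow, roll_green, roll_red only 2 to 3 are there at a start; the rules pass over those that are not, and their reading is None.
At some moment in a run one of roll_white, roll_yellow, roll_green, roll_red may be knocked a few centimetres aside while the robot is not near it.
It also fails if it takes over 192 s, if anything falls off the work surface, if the arm or the gripper's body presses on something with over 40 N, if the wrist force passes 120 N, or if a joint passes its speed limit or range.

ROBOT

A 6-joint arm with a two-finger parallel gripper is mounted at the origin on the work surface. World frame = base frame: x ahead of the robot, y to its left, z up, the work surface at z = 0. Lengths are in mm, angles in rad, forces in N, time in s.
With the tool pointing down it reaches from about 400 to 925 mm from the base axis. Payload 12.5 kg.
Tool frame: the origin (TCP) lies on the centre line of the jaws, within the pads' length; the fingertips stand 19 mm ahead of it and the grasp point (between the pads) is the TCP; z points along the fingers, y is the line along which they close (so a half turn about z gives the same grasp; the last joint's range is limited). The gripper opens to 95 mm and grips with 3 to 60 N. Pads are 20 mm wide; open, the fingers measure 119 mm over their backs; the gripper's body (75 mm by 180 mm) begins 59 mm behind the grasp point.
Start: joints at [-1.265, 0.491, 1.559, -0, 1.092, -0.106], TCP at [250.186, -572.758, 233.661] pointing down, gripper open.
Joint ranges: [-3.1, 3.1], [-0.84, 2.19], [0.05, 2.79], [-1.13, 4.28], [0.06, 2.93], [-2.69, 2.69]. Speed limits (rad/s): [2.22, 2.22, 2.79, 3.14, 3.14, 3.14].

INTERFACE

Orientations are given as [roll, pitch, yaw] about the fixed x, y, z axes, in that order (R = Rz(yaw) Ry(pitch) Rx(roll)).
In Python, from cell import state, read_camera, job_done gives the robot as it stands.
- The arm moves only by the tool arm_command, never from a script. Its argument "deltas" is a list of rows, each an object of numbers: "dx", "dy", "dz": the shift along the world's x, y, z in m; "yaw": the turn about the world's z in degrees. In form: [{"dx": .., "dy": .., "dz": .., "yaw": ..}, ...]. A call has 1 to 20 rows; each row shifts and turns the commanded pose from where the row before left it; what a row does not reach is not made up. A row lasts 1/10 s, in which the tool goes at most 50 mm and 8.59 degrees, less where a joint would pass 70% of its speed; a pose out of reach is approached as far as the arm can. A call with a gripper value outside its range is refused whole. "gripper" is the finger opening in m, from 0 to 0.0951, set as the call begins (left out, the last holds). The fingers move at their own pace and stop on an object; the grip force is fixed at half the most. Time passes only in rows, so rows that do not move let the fingers close. It gives the time, the measured TCP pose, the force, the opening and the grip force at its end, in the units of the state.
- state(): the state, without advancing time (a new reading comes with each control period).
- read_camera(name): name is "scene" or "top"; returns a dict with "color" (480x640x3 uint8, red, green, blue), "range_z" (480x640 float32, mm along the optical axis (not along the pixel's ray), 0 where there is no reading), "fx", "fy", "cx", "cy" (pixels), "k1" (the pictures are not rectified: a ray, as slopes to the right and down, at radius r is drawn at 1 + k1 r^2 times it, then the intrinsics apply), "extrinsics" (4x4, takes a point from camera to world coordinates). Camera axes: x right, y up, looking along -z (the intrinsics and any distortion apply to the point x, -y, -z); pixel columns grow to the right and rows downward; lengths in mm; the calibration is good to about 2 mm. A picture is of the moment at which its call begins.
- job_done(): hands the job in; it is judged then, once.
The state is a dict: "t": time; "joints": joint angles; "qvel": joint speeds; "tau": joint torques, N m; "eef_pos": TCP position; "tcp_rot": TCP orientation; "ft_force": force on the tool from outside, world axes, zero at the start; "moment": the same for the moment, N m; "opening": opening from 0.0 (shut) to 1.0 (fully open); "grip_force": force on a finger pad.
Only numpy, scipy, OpenCV 4.12 (cv2) and the standard library are available. Lean on these libraries where they do the work, as an engineer would, in place of code of your own. Each camera call takes 0.05 s, during which the arm holds its last target. There are 200 camera calls.

## Working session

There is one attempt and no reset: what is moved stays moved. The work goes in short steps, Python scripts to look and compute and a tool call to move; the robot and the scene stay as the last step left them, time stands still between calls to the robot, and variables do not carry over. Pictures are saved under pics/ and viewed, at most 14 in all, crops included, and the job is handed in when it is done.

Besides the shell and the picture viewer there is one more tool, called by a JSON object that holds its "fn" and its "kwargs". arm_command: Moves the arm, as the interface text tells. Its arguments: {"type":"object","properties":{"deltas":{"type":"array"},"gripper":{"type":"number"}},"required":["deltas"]}

```bash
mkdir -p pics; cat > h.py <<'E'
import numpy as np, cv2
from cell import state, read_camera, job_done
def cam(n):
    c=read_camera(n); c['E']=np.array(c['extrinsics']); return c
def pts(c,uv):
    K=np.array([[c['fx'],0,c['cx']],[0,c['fy'],c['cy']],[0,0,1.]])
    uv=np.array(uv,float).reshape(-1,1,2)
    s=cv2.undistortPoints(uv,K,np.array([c['k1'],0,0,0,0.])).reshape(-1,2)
    return s
def on_plane(c,uv,z):
    s=pts(c,uv); d=np.c_[s[:,0],-s[:,1],-np.ones(len(s))]@c['E'][:3,:3].T; o=c['E'][:3,3]
    return o+d*((z-o[2])/d[:,2])[:,None]
def cloud(c):
    v,u=np.mgrid[0:480,0:640]; s=pts(c,np.c_[u.ravel(),v.ravel()]); z=c['range_z'].ravel()[:,None]
    p=np.c_[s[:,0:1]*z,-s[:,1:2]*z,-z]@c['E'][:3,:3].T+c['E'][:3,3]
    p[z[:,0]==0]=np.nan
    return p.reshape(480,640,3)
def save(n,img,box=None,k=1):
    if box: u0,v0,u1,v1=box; img=img[v0:v1,u0:u1]
    img=cv2.resize(img,None,fx=k,fy=k,interpolation=cv2.INTER_CUBIC)
    cv2.imwrite('pics/'+n,img[:,:,::-1])
E
python3 - <<'E'
from h import *
for n in('scene','top'):
    c=cam(n); save(n+'0.png',c['color']); print(n,c['fx'],c['k1'],c['E'].round(2).tolist())
print(state())
E
```

```text
scene 433.57069901039904 -0.0880809913556223 [[-0.01, -0.52, 0.86, 1392.73], [1.0, -0.0, 0.01, 18.11], [-0.0, 0.86, 0.52, 632.11], [0.0, 0.0, 0.0, 1.0]]
top 577.677651299771 -0.04424483526273988 [[0.01, 1.0, -0.1, 481.72], [-1.0, 0.01, 0.01, -12.22], [0.01, 0.1, 1.0, 1266.24], [0.0, 0.0, 0.0, 1.0]]
{'t': 0.1, 'joints': array([-1.26462344e+00,  4.91515746e-01,  1.55944402e+00,  1.55220378e-05,
        1.09173176e+00, -1.05622160e-01]), 'qvel': array([ 0.00017904, -0.00131054, -0.00126442, -0.00030783,  0.00073015,
        0.00151087]), 'tau': array([ 3.83843580e-03, -6.13622761e+01, -2.58606362e+01,  6.94276462e-02,
        4.70077631e-02, -4.00355214e-05]), 'eef_pos': array([ 250.10111334, -572.52732444,  233.09083639]), 'tcp_rot': array([-3.14050136e+00, -1.29539763e-04,  4.11787817e-01]), 'ft_force': array([ 0.00580989,  0.0277004 , -0.03406629]), 'moment': array([0.02188812, 0.02469054, 0.05592069]), 'grip_force': 0.0, 'opening': 1.0030556243149724}
```

View pics/scene0.png

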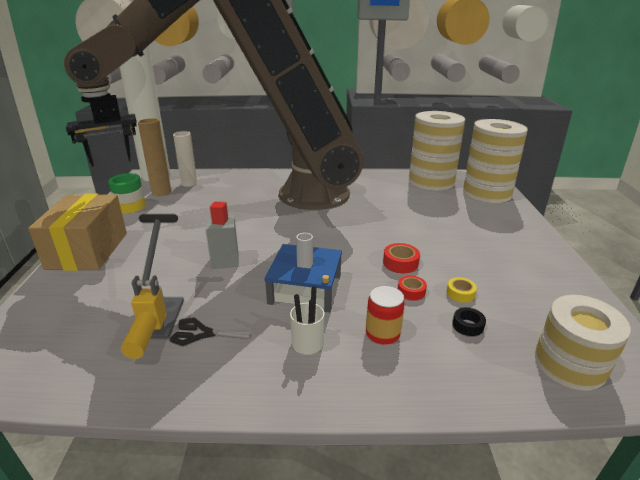

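View pics/top0.png

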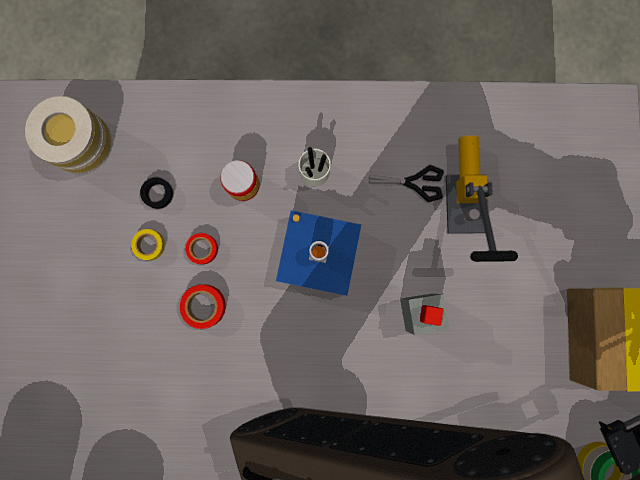

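The two pictures show:
- **Top view:** the stand is at (319,252), with the plug inside the spindle. The rod handle is at (431,315) and the pump crossbar at (494,256).
- **Roll candidates:** yellow (147,244), small red (201,248), large red (203,306) and black (157,193). There is also a green-topped object at (597,465).
- **Choice:** yellow fits roll_yellow. The black one is excluded, and the smaller of the two reds, at (201,248), fits roll_red.

I'll confirm this in one crop and measure.

```bash
python3 - <<'E'
from h import *
t=cam('top'); s=cam('scene')
a=cv2.resize(t['color'][170:340,100:250],(450,510)); b=cv2.resize(s['color'][160:220,90:220],(450*1,208)); 
b2=cv2.resize(t['color'][420:480,560:640],(300,225))
img=np.zeros((510,760,3),np.uint8); img[:,:450]=a; img[:208,450:]=cv2.resize(b,(310,208)); img[220:445,455:755]=b2
save('crop1.png',img)
P=cloud(t); Q=cloud(s)
def blob(c,P,m,name,box=None,minA=40):
    m=m.astype(np.uint8)
    if box: k=np.zeros_like(m); u0,v0,u1,v1=box; k[v0:v1,u0:u1]=1; m=m*k
    n,L,st,ce=cv2.connectedComponentsWithStats(m)
    for i in range(1,n):
        if st[i,4]>=minA:
            p=P[L==i]; print(name,st[i,4],st[i,:4],ce[i].round(1),'zmed',np.nanmedian(p[:,2]).round(1),'z90',np.nanpercentile(p[:,2],90).round(1),'mean',np.nanmedian(p,0).round(1))
def hsv(c): return cv2.cvtColor(c['color'],cv2.COLOR_RGB2HSV)
H=hsv(t); h,S,V=H[...,0],H[...,1],H[...,2]
red=((h<6)|(h>174))&(S>150)&(V>80); yel=(h>20)&(h<35)&(S>120)&(V>80); org=(h>=6)&(h<20)&(S>150)&(V>80); blue=(h>100)&(h<125)&(S>120); blk=(V<45)
blob(t,P,red,'red'); blob(t,P,yel,'yel'); blob(t,P,org,'org',minA=10); blob(t,P,blue,'blue'); blob(t,P,blk,'blk',(120,160,540,270))
# ring circles on plane z=26
for nm,m,box in(('red',red,(180,225,225,270)),('bigred',red,(170,275,235,340)),('yel',yel,(125,220,170,268)),('blk',blk,(130,165,180,215))):
    k=np.zeros_like(m); u0,v0,u1,v1=box; k[v0:v1,u0:u1]=m[v0:v1,u0:u1]
    # top-face pixels from depth
    p=P[k]; ff=p[np.isfinite(p[:,2])]; zt=np.nanpercentile(ff[:,2],85)
    cs,_=cv2.findContours(k.astype(np.uint8),cv2.RETR_CCOMP,cv2.CHAIN_APPROX_NONE)
    cs=sorted(cs,key=len)[::-1][:2]
    for q in cs:
        w=on_plane(t,q.reshape(-1,2),zt)[:,:2].astype(np.float32)
        (cx,cy),r=cv2.minEnclosingCircle(w); e=cv2.fitEllipse(w); print(nm,zt.round(1),'circ',cx,cy,r,'ell',np.round(e[0],1),np.round(e[1],1))
E
```

```text
red 137 [222 165  34  31] [244.  187.5] zmed 87.8 z90 92.5 mean [679.4 134.9  87.8]
red 375 [185 233  32  31] [201.7 248.3] zmed 26.0 z90 29.1 mean [560.5 234.3  26. ]
red 729 [180 284  44  45] [202.3 306.4] zmed 36.3 z90 39.5 mean [437.  228.4  36.3]
red 332 [420 306  23  20] [432.6 315.4] zmed 167.9 z90 170.6 mean [ 427.  -230.7  167.9]
yel 733 [ 45 115  30  31] [ 59.3 129.6] zmed 106.1 z90 108.8 mean [801.  524.3 106.1]
yel 1247 [457 136  30  67] [468.9 167.2] zmed 59.5 z90 86.6 mean [ 735.9 -332.2   59.5]
yel 194 [ 51 147  44  20] [ 77.9 158.7] zmed 92.4 z90 104.2 mean [739.7 482.6  92.4]
yel 153 [ 67 154  39  19] [ 90.7 164.4] zmed 32.2 z90 43.6 mean [741.5 479.3  32.2]
yel 431 [131 229  33  32] [147.6 244.8] zmed 25.7 z90 28.8 mean [567.7 352.   25.7]
yel 1541 [623 288  17 104] [632. 337.] zmed 131.0 z90 133.7 mean [ 385.8 -633.7  131. ]
yel 70 [582 445  25  30] [589.4 455.1] zmed 32.6 z90 37.5 mean [ 132.1 -583.8   32.6]
org 12 [250 185   6   8] [252.8 188.9] zmed 66.7 z90 69.8 mean [684.5 124.   66.7]
org 32 [229 193  21   6] [239.8 195.5] zmed 66.4 z90 69.8 mean [670.7 152.6
[... 1295 characters left out ...]
.1]
red 28.6 circ 562.5773315429688 239.73231506347656 26.593585968017578 ell [562.4 239.8] [51.  51.6]
bigred 39.0 circ 438.9022521972656 231.02197265625 47.9282341003418 ell [438.3 231.9] [91.2 92.3]
bigred 39.0 circ 439.2047424316406 233.39205932617188 36.491764068603516 ell [438.4 233.6] [69.5 70.7]
yel 28.3 circ 569.0305786132812 354.1752624511719 35.927703857421875 ell [569.3 355.1] [65.8 69.4]
yel 28.3 circ 570.6624755859375 357.11968994140625 26.06287384033203 ell [570.4 356.9] [49.3 49.6]
blk 28.5 circ 681.9815673828125 338.90521240234375 35.88873291015625 ell [682.2 338.8] [64.4 71.2]
blk 28.5 circ 682.0739135742188 338.7485656738281 22.390390396118164 ell [682.  338.1] [36.3 43.6]
```

View pics/crop1.png

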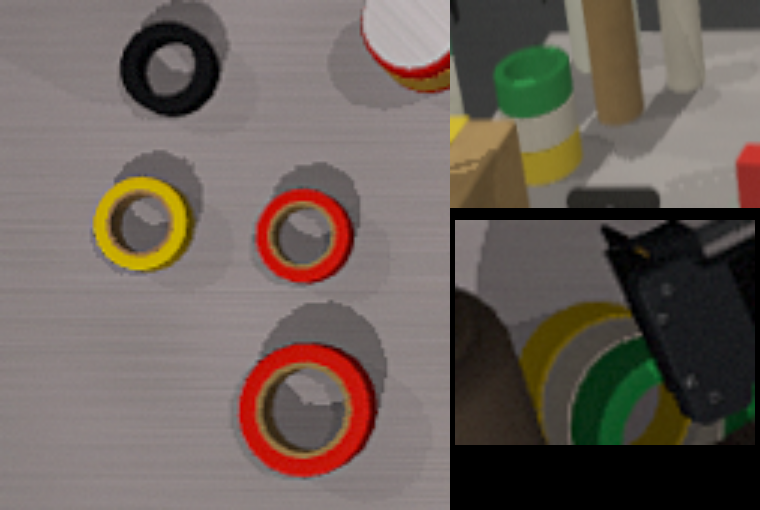

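The crop shows four rings. The yellow one is at top-view (147,244). The small red one (201,248) measures 68 mm and is roll_red; the other red (203,306) is 92 mm wide and is the look-alike, and the black one is left alone. The green/white/yellow stack by the base looks far too big to be rolls. Next I'll measure the precise poses of the stand, rod, pump and rolls from both views.

```bash
cat > m.py <<'E'
from h import *
def masks(c):
    H=cv2.cvtColor(c['color'],cv2.COLOR_RGB2HSV); h,S,V=[H[...,i] for i in range(3)]
    return dict(red=((h<8)|(h>174))&(S>140)&(V>60), yel=(h>20)&(h<35)&(S>120)&(V>60), blue=(h>100)&(h<125)&(S>110), green=(h>50)&(h<85)&(S>100),org=(h>=5)&(h<20)&(S>150))
def comp(m,near=None,minA=60):
    n,L,st,ce=cv2.connectedComponentsWithStats(m.astype(np.uint8))
    k=[i for i in range(1,n) if st[i,4]>=minA]
    i=min(k,key=lambda i:np.hypot(*(ce[i]-near))); return L==i
def holes(c,m,z):
    cs,hi=cv2.findContours(m.astype(np.uint8),cv2.RETR_CCOMP,cv2.CHAIN_APPROX_NONE)
    out=[q for q,k in zip(cs,hi[0]) if k[3]>=0]; ext=[q for q,k in zip(cs,hi[0]) if k[3]<0]
    r=[]
    for q in (max(ext,key=cv2.contourArea),)+((max(out,key=cv2.contourArea),) if out else ()):
        w=on_plane(c,q.reshape(-1,2),z)[:,:2].astype(np.float32); e=cv2.fitEllipse(w); r.append((np.round(e[0],1).tolist(),np.round(e[1],1).tolist()))
    return r
E
python3 - <<'E'
from m import *
t=cam('top'); s=cam('scene'); T=masks(t); S=masks(s)
def rect(c,m,z):
    q=max(cv2.findContours(m.astype(np.uint8),cv2.RETR_EXTERNAL,cv2.CHAIN_APPROX_NONE)[0],key=cv2.contourArea)
    q=cv2.convexHull(q); w=on_plane(c,q.reshape(-1,2),z)[:,:2].astype(np.float32); return cv2.minAreaRect(w)
print('plate top',rect(t,comp(T['blue'],(318,252)),75)); 
print('plate scene',rect(s,comp(S['blue'],(305,265)),75))
print('handle',rect(t,comp(T['red'],(432,315)),168))
for n,c,M,pr,py in(('top',t,T,(201,248),(147,244)),('scene',s,S,(412,288),(462,290))):
    print(n,'red',holes(c,comp(M['red'],pr),26)); print(n,'yel',holes(c,comp(M['yel'],py),26))
# spindle: points at height
for n,c in(('top',t),('scene',s)):
    P=cloud(c); d=np.hypot(P[...,0]-552,P[...,1]+14)
    k=(d<28)&(P[...,2]>135)&(P[...,2]<160); print(n,'spindle',k.sum(),np.nanmedian(P[k],0),np.nanmin(P[k],0),np.nanmax(P[k],0))
    v,u=np.where(k); print(u.min(),u.max(),v.min(),v.max())
    k=(np.hypot(P[...,0]-430,P[...,1]+231)<40)&(P[...,2]>155); v,u=np.where(k);print('handle',k.sum(),P[k].mean(0),u.min(),u.max(),v.min(),v.max())
    k=(np.hypot(P[...,0]-430,P[...,1]+231)<70)&(P[...,2]>110)&(P[...,2]<125); print('holder top',k.sum(),[np.round(x,1) for x in cv2.minAreaRect(P[k][:,:2].astype(np.float32))])
    k=(P[...,2]>170)&(P[...,0]>500)&(P[...,0]<600)&(P[...,1]<-280)&(P[...,1]>-420); p=P[k]; print('bar',k.sum(),[np.round(x,1) for x in cv2.minAreaRect(p[:,:2].astype(np.float32))],np.nanpercentile(p[:,2],95))
    k=(np.abs(P[...,1]+583)<90)&(P[...,0]<220)&(P[...,0]>60)&(P[...,2]>10)&M['green'] if False else (masks(c)['green']&(P[...,0]>60)&(P[...,0]<250)); p=P[k]; print('greenstack',k.sum(), np.nanmin(p,0),np.nanmax(p,0)) if k.any() else 0
E
```

```text
plate top ((552.0494995117188, -13.98046875), (149.97406005859375, 150.01600646972656), 78.68909454345703)
plate scene ((560.9698486328125, -15.044868469238281), (149.94166564941406, 160.57492065429688), 78.70236206054688)
handle ((428.8782958984375, -227.73040771484375), (41.357826232910156, 33.6849365234375), 80.78585815429688)
top red [([562.0, 238.3], [65.6, 68.6]), ([562.6, 240.3], [50.8, 51.1])]
top yel [([569.7, 354.8], [66.2, 71.3]), ([570.5, 357.8], [49.0, 50.1])]
scene red [([579.4, 236.3], [64.8, 95.2]), ([564.6, 239.0], [50.9, 53.7])]
scene yel [([588.8, 350.0], [67.7, 96.1]), ([572.4, 356.7], [47.1, 48.6])]
top spindle 123 [553.59104474 -13.16110677 146.56352847] [534.38606204 -32.70106142 135.10897389] [569.51871686   4.2738414  153.2359845 ]
309 328 241 259
handle 342 [ 428.19901879 -231.16760106  167.37671673] 423 443 306 325
holder top 905 [array([ 428.1, -232.2]), array([70.8, 71.9]), np.float64(9.5)]
bar 592 [array([ 541.2, -341.8]), array([71.4, 68.1]), np.float64(45.1)] 198.66263056419845
greenstack 514 [  69.15261978 -658.20346478   -1.06028349] [249.74835432 128.86235431 365.27592436]
scene spindle 155 [557.86264526 -14.63063724 142.29573263] [533.92037986 -33.14418551 135.19241824] [573.71516215   2.9235188  147.32261734]
296 312 233 244
handle 142 [ 435.60862033 -230.9043458   163.77180968] 210 226 201 211
holder top 313 [array([ 429.6, -232.7]), array([75.7, 67.1]), np.float64(9.2)]
bar 390 [array([ 544., -342.]), array([64.9, 63.4]), np.float64(48.4)] 195.80113349027528
greenstack 520 [  60.47113094 -666.45586774   68.6138426 ] [193.99583485  86.78317358 420.7620309 ]
```

```bash
python3 - <<'E'
from m import *
t=cam('top'); T=masks(t); P=cloud(t)
m=comp(T['red'],(432,315)); H=cv2.cvtColor(t['color'],cv2.COLOR_RGB2HSV)
print('V levels',np.percentile(H[...,2][m],[5,25,50,75,95]))
top=m&(H[...,2]>0.85*np.percentile(H[...,2][m],90)); 
q=max(cv2.findContours(top.astype(np.uint8),cv2.RETR_EXTERNAL,cv2.CHAIN_APPROX_NONE)[0],key=cv2.contourArea)
print('handle face',top.sum(),cv2.minAreaRect(on_plane(t,q.reshape(-1,2),168)[:,:2].astype(np.float32)))
blk=(H[...,2]<60); k=np.zeros_like(blk); k[180:270,440:530]=blk[180:270,440:530]; k&=(P[...,2]>180)
k=cv2.morphologyEx(k.astype(np.uint8),cv2.MORPH_OPEN,np.ones((7,7)))
q=max(cv2.findContours(k,cv2.RETR_EXTERNAL,cv2.CHAIN_APPROX_NONE)[0],key=cv2.contourArea)
print('bar',k.sum(),cv2.minAreaRect(on_plane(t,q.reshape(-1,2),187)[:,:2].astype(np.float32)))
a=cv2.resize(t['color'][280:345,390:455],(520,520),interpolation=cv2.INTER_CUBIC); 
b=cv2.resize(t['color'][170:270,440:525],(272,320),interpolation=cv2.INTER_CUBIC)
img=np.zeros((520,795,3),np.uint8); img[:,:520]=a; img[:320,523:]=b; save('crop2.png',img)
E
```

```text
V levels [ 76. 150. 197. 199. 203.]
handle face 276 ((427.5897521972656, -231.77975463867188), (31.11004638671875, 31.259105682373047), 80.58486938476562)
bar 418 ((540.888916015625, -365.0029296875), (16.94839859008789, 38.47581100463867), 0.23284009099006653)
```

View pics/crop2.png

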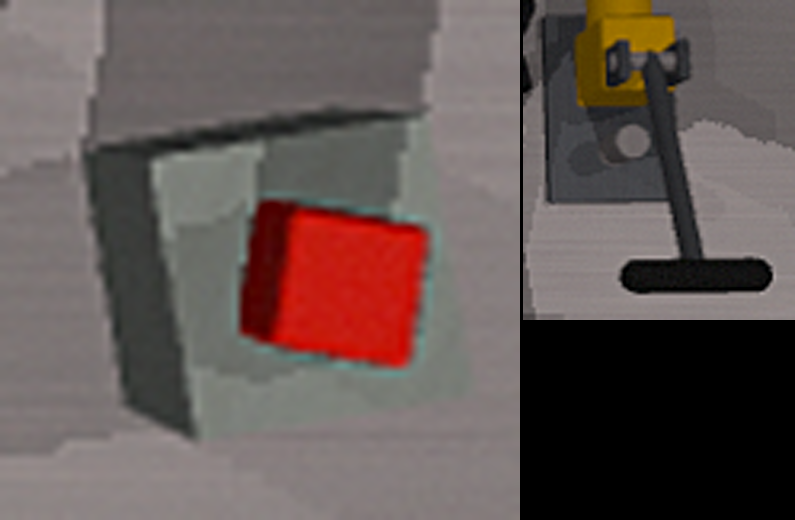

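The handle's top face is centred at (427.6,-231.8) with its flats at -9.4°, opposite to the holder's +9.5° turn. The pump bar lies along y. I'll move over the rod now.

{"fn": "arm_command", "kwargs": {"deltas": [{"dx":0.018,"dy":0.034,"yaw":-5.5},{"dx":0.018,"dy":0.034,"yaw":-5.5},{"dx":0.018,"dy":0.034,"yaw":-5.5},{"dx":0.018,"dy":0.034,"yaw":-5.5},{"dx":0.018,"dy":0.034,"yaw":-5.5},{"dx":0.018,"dy":0.034,"yaw":-5.5},{"dx":0.018,"dy":0.034},{"dx":0.018,"dy":0.034},{"dx":0.018,"dy":0.034},{"dx":0.015,"dy":0.034},{},{}], "gripper": 0.0951}}

```text
$.deltas[0]: bad value
```

{"fn": "arm_command", "kwargs": {"deltas": [{"dx":0.018,"dy":0.034,"dz":0,"yaw":-5.5},{"dx":0.018,"dy":0.034,"dz":0,"yaw":-5.5},{"dx":0.018,"dy":0.034,"dz":0,"yaw":-5.5},{"dx":0.018,"dy":0.034,"dz":0,"yaw":-5.5},{"dx":0.018,"dy":0.034,"dz":0,"yaw":-5.5},{"dx":0.018,"dy":0.034,"dz":0,"yaw":-5.5},{"dx":0.018,"dy":0.034,"dz":0,"yaw":0},{"dx":0.018,"dy":0.034,"dz":0,"yaw":0},{"dx":0.018,"dy":0.034,"dz":0,"yaw":0},{"dx":0.015,"dy":0.034,"dz":0,"yaw":0},{"dx":0,"dy":0,"dz":0,"yaw":0},{"dx":0,"dy":0,"dz":0,"yaw":0}], "gripper": 0.0951}}

```text
t: 1.55
eef_pos: [427.5, -232.3, 233.8]
tcp_rot: [3.141, -0.0, -0.162]
ft_force: [-0.3, -0.2, 0.1]
opening: 0.998
grip_force: 0.0
```

{"fn": "arm_command", "kwargs": {"deltas": [{"dx":0,"dy":0,"dz":-0.03,"yaw":0},{"dx":0,"dy":0,"dz":-0.03,"yaw":0},{"dx":0,"dy":0,"dz":-0.02,"yaw":0},{"dx":0,"dy":0,"dz":-0.008,"yaw":0},{"dx":0,"dy":0,"dz":0,"yaw":0},{"dx":0,"dy":0,"dz":0,"yaw":0}]}}

```text
t: 2.15
eef_pos: [427.4, -233.5, 146.4]
tcp_rot: [3.141, -0.001, -0.165]
ft_force: [0.5, -0.1, -0.5]
opening: 0.998
grip_force: 0.0
```

{"fn": "arm_command", "kwargs": {"deltas": [{"dx":0,"dy":0,"dz":0,"yaw":0},{"dx":0,"dy":0,"dz":0,"yaw":0},{"dx":0,"dy":0,"dz":0,"yaw":0},{"dx":0,"dy":0,"dz":0,"yaw":0},{"dx":0,"dy":0,"dz":0,"yaw":0},{"dx":0,"dy":0,"dz":0,"yaw":0},{"dx":0,"dy":0,"dz":0,"yaw":0},{"dx":0,"dy":0,"dz":0,"yaw":0}], "gripper": 0.02}}

```text
t: 2.95
eef_pos: [427.2, -232.8, 145.7]
tcp_rot: [3.142, 0.0, -0.164]
ft_force: [1.0, 0.1, -0.3]
opening: 0.379
grip_force: 0.0
```

{"fn": "arm_command", "kwargs": {"deltas": [{"dx":0,"dy":0,"dz":0,"yaw":0},{"dx":0,"dy":0,"dz":0,"yaw":0},{"dx":0,"dy":0,"dz":0,"yaw":0},{"dx":0,"dy":0,"dz":0,"yaw":0}]}}

```text
t: 3.35
eef_pos: [427.2, -232.7, 145.6]
tcp_rot: [3.142, 0.0, -0.164]
ft_force: [0.3, 0.3, -0.0]
opening: 0.354
grip_force: 30.0
```

{"fn": "arm_command", "kwargs": {"deltas": [{"dx":0,"dy":0,"dz":0.015,"yaw":0},{"dx":0,"dy":0,"dz":0.02,"yaw":0},{"dx":0,"dy":0,"dz":0.03,"yaw":0},{"dx":0,"dy":0,"dz":0.03,"yaw":0},{"dx":0,"dy":0,"dz":0.03,"yaw":0},{"dx":0,"dy":0,"dz":0.03,"yaw":0},{"dx":0,"dy":0,"dz":0.01,"yaw":0},{"dx":0,"dy":0,"dz":0,"yaw":0},{"dx":0,"dy":0,"dz":0,"yaw":0}]}}

```text
t: 4.25
eef_pos: [426.8, -232.5, 309.2]
tcp_rot: [-3.141, 0.002, -0.164]
ft_force: [0.2, -0.6, -2.9]
opening: 0.358
grip_force: 30.0
```

{"fn": "arm_command", "kwargs": {"deltas": [{"dx":0.0125,"dy":0.0218,"dz":0,"yaw":0},{"dx":0.0125,"dy":0.0218,"dz":0,"yaw":0},{"dx":0.0125,"dy":0.0218,"dz":0,"yaw":0},{"dx":0.0125,"dy":0.0218,"dz":0,"yaw":0},{"dx":0.0125,"dy":0.0218,"dz":0,"yaw":0},{"dx":0.0125,"dy":0.0218,"dz":0,"yaw":0},{"dx":0.0125,"dy":0.0218,"dz":0,"yaw":0},{"dx":0.0125,"dy":0.0218,"dz":0,"yaw":0},{"dx":0.0125,"dy":0.0218,"dz":0,"yaw":0},{"dx":0.0125,"dy":0.0218,"dz":0,"yaw":0},{"dx":0,"dy":0,"dz":0,"yaw":0},{"dx":0,"dy":0,"dz":0,"yaw":0},{"dx":0,"dy":0,"dz":0,"yaw":0}]}}

```text
t: 5.55
eef_pos: [551.7, -15.3, 309.7]
tcp_rot: [3.141, 0.002, -0.164]
ft_force: [0.8, -0.2, -1.9]
opening: 0.354
grip_force: 30.0
```

```bash
python3 - <<'E'
from m import *
s=cam('scene'); t=cam('top'); save('s2.png',s['color'],(240,120,380,320),3)
save('t2.png',t['color'])
E
```

```text
(no output)
```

View pics/s2.png

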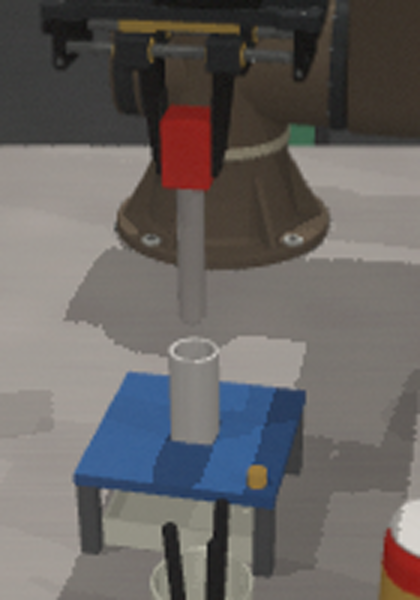

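The rod hangs upright above the bore, with crop u≈191 for the rod against 194 for the spindle. That is about 1–2 mm short in +y, so I'll nudge and descend.

{"fn": "arm_command", "kwargs": {"deltas": [{"dx":0,"dy":0.0015,"dz":-0.01,"yaw":0},{"dx":0,"dy":0,"dz":-0.01,"yaw":0},{"dx":0,"dy":0,"dz":-0.01,"yaw":0},{"dx":0,"dy":0,"dz":-0.006,"yaw":0},{"dx":0,"dy":0,"dz":-0.006,"yaw":0},{"dx":0,"dy":0,"dz":-0.006,"yaw":0},{"dx":0,"dy":0,"dz":0,"yaw":0}]}}

```text
t: 6.35
eef_pos: [552.0, -13.2, 261.8]
tcp_rot: [3.141, 0.001, -0.164]
ft_force: [-0.5, -0.3, -1.7]
opening: 0.356
grip_force: 30.0
```

{"fn": "arm_command", "kwargs": {"deltas": [{"dx":0,"dy":0,"dz":-0.005,"yaw":0},{"dx":0,"dy":0,"dz":-0.005,"yaw":0},{"dx":0,"dy":0,"dz":-0.005,"yaw":0},{"dx":0,"dy":0,"dz":-0.005,"yaw":0},{"dx":0,"dy":0,"dz":-0.005,"yaw":0},{"dx":0,"dy":0,"dz":0,"yaw":0}]}}

```text
t: 6.95
eef_pos: [552.1, -13.3, 237.1]
tcp_rot: [3.141, 0.001, -0.164]
ft_force: [0.5, 0.5, -1.9]
opening: 0.355
grip_force: 30.0
```

{"fn": "arm_command", "kwargs": {"deltas": [{"dx":0,"dy":0,"dz":-0.005,"yaw":0},{"dx":0,"dy":0,"dz":-0.005,"yaw":0},{"dx":0,"dy":0,"dz":-0.005,"yaw":0},{"dx":0,"dy":0,"dz":-0.005,"yaw":0},{"dx":0,"dy":0,"dz":0,"yaw":0}]}}

```text
t: 7.45
eef_pos: [552.0, -13.2, 216.8]
tcp_rot: [3.141, 0.001, -0.164]
ft_force: [0.1, 0.7, -2.7]
opening: 0.357
grip_force: 30.0
```

{"fn": "arm_command", "kwargs": {"deltas": [{"dx":0,"dy":0,"dz":-0.005,"yaw":0},{"dx":0,"dy":0,"dz":-0.005,"yaw":0},{"dx":0,"dy":0,"dz":-0.005,"yaw":0},{"dx":0,"dy":0,"dz":-0.005,"yaw":0},{"dx":0,"dy":0,"dz":-0.004,"yaw":0},{"dx":0,"dy":0,"dz":0,"yaw":0},{"dx":0,"dy":0,"dz":0,"yaw":0},{"dx":0,"dy":0,"dz":0,"yaw":0},{"dx":0,"dy":0,"dz":0,"yaw":0}]}}

```text
t: 8.35
eef_pos: [552.3, -13.3, 193.9]
tcp_rot: [3.141, -0.0, -0.164]
ft_force: [-0.5, -0.1, -3.2]
opening: 0.356
grip_force: 30.0
```

```bash
python3 - <<'E'
from m import *
s=cam('scene'); save('s3.png',s['color'],(240,160,380,320),3)
E
```

```text
(no output)
```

View pics/s3.png

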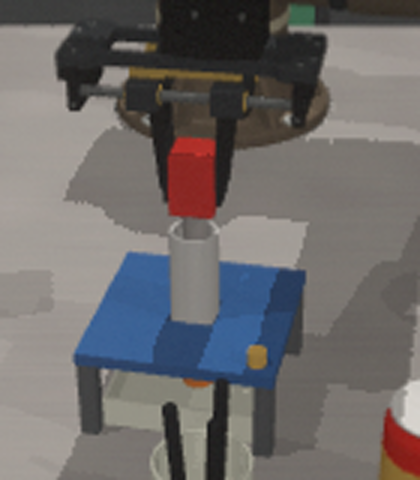

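The crop shows the rod deep in the bore and an orange spot at crop (197,382), just under the plate's front edge. I'll work out its height.

```bash
python3 - <<'E'
from m import *
s=cam('scene'); P=cloud(s); m=masks(s)['org']; k=np.zeros_like(m); k[275:300,290:325]=m[275:300,290:325]
v,u=np.where(k); print(k.sum(),u.min(),u.max(),v.min(),v.max(),np.nanmedian(P[k],0),np.nanmin(P[k],0),np.nanmax(P[k],0))
for z in(3,18,33,50): print(z,on_plane(s,[[u.mean(),v.max()]],z))
E
```

```text
13 302 308 287 288 [557.2437536  -14.58878423   6.35956741] [554.48657285 -21.85137023   4.24798887] [559.18259424  -7.39955824   8.79185796]
3 [[554.75545822 -14.20292956   3.        ]]
18 [[574.7354962  -13.43259834  18.        ]]
33 [[594.71553418 -12.66226712  33.        ]]
50 [[617.35957723 -11.78922507  50.        ]]
```

The plug lies on the tray floor. I'll raise the rod and take it back to the holder.

{"fn": "arm_command", "kwargs": {"deltas": [{"dx":0,"dy":0,"dz":0.017,"yaw":0},{"dx":0,"dy":0,"dz":0.025,"yaw":0},{"dx":0,"dy":0,"dz":0.025,"yaw":0},{"dx":0,"dy":0,"dz":0.025,"yaw":0},{"dx":0,"dy":0,"dz":0.025,"yaw":0},{"dx":0,"dy":-0.0015,"dz":0,"yaw":0},{"dx":-0.0125,"dy":-0.0218,"dz":0,"yaw":0},{"dx":-0.0125,"dy":-0.0218,"dz":0,"yaw":0},{"dx":-0.0125,"dy":-0.0218,"dz":0,"yaw":0},{"dx":-0.0125,"dy":-0.0218,"dz":0,"yaw":0},{"dx":-0.0125,"dy":-0.0218,"dz":0,"yaw":0},{"dx":-0.0125,"dy":-0.0218,"dz":0,"yaw":0},{"dx":-0.0125,"dy":-0.0218,"dz":0,"yaw":0},{"dx":-0.0125,"dy":-0.0218,"dz":0,"yaw":0},{"dx":-0.0125,"dy":-0.0218,"dz":0,"yaw":0},{"dx":-0.0125,"dy":-0.0218,"dz":0,"yaw":0},{"dx":0,"dy":0,"dz":0,"yaw":0},{"dx":0,"dy":0,"dz":0,"yaw":0},{"dx":0,"dy":0,"dz":0,"yaw":0}]}}

```text
t: 10.35
eef_pos: [427.3, -232.3, 310.1]
tcp_rot: [-3.141, 0.001, -0.164]
ft_force: [0.2, 0.2, -2.2]
opening: 0.357
grip_force: 30.0
```

{"fn": "arm_command", "kwargs": {"deltas": [{"dx":0,"dy":0,"dz":-0.02,"yaw":0},{"dx":0,"dy":0,"dz":-0.02,"yaw":0},{"dx":0,"dy":0,"dz":-0.005,"yaw":0},{"dx":0,"dy":0,"dz":-0.005,"yaw":0},{"dx":0,"dy":0,"dz":-0.005,"yaw":0},{"dx":0,"dy":0,"dz":-0.005,"yaw":0},{"dx":0,"dy":0,"dz":0,"yaw":0},{"dx":0,"dy":0,"dz":0,"yaw":0}]}}

```text
t: 11.15
eef_pos: [427.3, -232.8, 250.9]
tcp_rot: [3.141, -0.0, -0.164]
ft_force: [0.4, -0.4, -2.8]
opening: 0.358
grip_force: 30.0
```

{"fn": "arm_command", "kwargs": {"deltas": [{"dx":0,"dy":0,"dz":-0.02,"yaw":0},{"dx":0,"dy":0,"dz":-0.02,"yaw":0},{"dx":0,"dy":0,"dz":-0.02,"yaw":0},{"dx":0,"dy":0,"dz":-0.02,"yaw":0},{"dx":0,"dy":0,"dz":-0.015,"yaw":0},{"dx":0,"dy":0,"dz":-0.006,"yaw":0},{"dx":0,"dy":0,"dz":-0.003,"yaw":0},{"dx":0,"dy":0,"dz":0,"yaw":0},{"dx":0,"dy":0,"dz":0,"yaw":0}]}}

```text
t: 12.05
eef_pos: [427.5, -232.9, 147.3]
tcp_rot: [3.141, -0.001, -0.164]
ft_force: [-0.7, -0.3, -3.6]
opening: 0.359
grip_force: 30.0
```

{"fn": "arm_command", "kwargs": {"deltas": [{"dx":0,"dy":0,"dz":0,"yaw":0},{"dx":0,"dy":0,"dz":0,"yaw":0},{"dx":0,"dy":0,"dz":0,"yaw":0},{"dx":0,"dy":0,"dz":0,"yaw":0},{"dx":0,"dy":0,"dz":0,"yaw":0},{"dx":0,"dy":0,"dz":0,"yaw":0},{"dx":0,"dy":0,"dz":0,"yaw":0},{"dx":0,"dy":0,"dz":0,"yaw":0}], "gripper": 0.0951}}

```text
t: 12.85
eef_pos: [427.2, -232.7, 146.6]
tcp_rot: [3.142, 0.0, -0.164]
ft_force: [-0.1, -0.0, 0.6]
opening: 0.963
grip_force: 0.0
```

{"fn": "arm_command", "kwargs": {"deltas": [{"dx":0,"dy":0,"dz":0.02,"yaw":0},{"dx":0,"dy":0,"dz":0.03,"yaw":0},{"dx":0,"dy":0,"dz":0.03,"yaw":0},{"dx":0,"dy":0,"dz":0.03,"yaw":0},{"dx":0,"dy":0,"dz":0.02,"yaw":0},{"dx":0,"dy":0,"dz":0,"yaw":0}]}}

```text
t: 13.45
eef_pos: [427.8, -233.2, 279.0]
tcp_rot: [3.139, -0.004, -0.164]
ft_force: [-0.5, 0.6, -0.5]
opening: 0.999
grip_force: 0.0
```

```bash
python3 - <<'E'
from m import *
t=cam('top'); s=cam('scene'); T=masks(t); S=masks(s)
img=np.hstack([cv2.resize(t['color'],(400,300)),cv2.resize(s['color'],(400,300))]); save('b3.png',img)
for n,c,M,pr,py in(('top',t,T,(201,248),(147,244)),('scene',s,S,(412,288),(462,290))):
    print(n,'red',holes(c,comp(M['red'],pr),26)); print(n,'yel',holes(c,comp(M['yel'],py),26))
Q=cloud(s); m=comp(S['red'],(220,212),20); print('handle scene',np.nanmax(Q[m],0),np.nanmedian(Q[m],0),np.argwhere(m).min(0),np.argwhere(m).max(0))
E
```

```text
top red [([562.1, 238.2], [65.5, 68.6]), ([562.7, 240.2], [50.7, 51.0])]
top yel [([569.7, 354.8], [66.2, 71.1]), ([570.5, 357.7], [49.2, 50.0])]
scene red [([579.3, 236.3], [64.7, 95.2]), ([564.6, 239.0], [50.9, 53.7])]
scene yel [([588.8, 350.0], [67.7, 96.1]), ([572.3, 356.8], [47.0, 49.0])]
handle scene [ 451.40076741 -214.21572778  169.14277309] [ 443.38899154 -229.24127351  148.38032128] [202 210] [224 227]
```

View pics/b3.png

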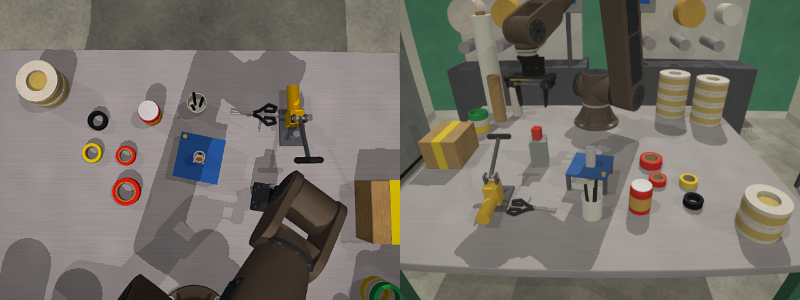

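Same layout, both rolls are unmoved, and no other rolls have appeared. I'll fetch the yellow roll first.

{"fn": "arm_command", "kwargs": {"deltas": [{"dx":0.01,"dy":0.042,"dz":0,"yaw":0},{"dx":0.01,"dy":0.042,"dz":0,"yaw":0},{"dx":0.01,"dy":0.042,"dz":0,"yaw":0},{"dx":0.01,"dy":0.042,"dz":0,"yaw":0},{"dx":0.01,"dy":0.042,"dz":0,"yaw":0},{"dx":0.01,"dy":0.042,"dz":0,"yaw":0},{"dx":0.01,"dy":0.042,"dz":0,"yaw":0},{"dx":0.01,"dy":0.042,"dz":0,"yaw":0},{"dx":0.01,"dy":0.042,"dz":0,"yaw":0},{"dx":0.01,"dy":0.042,"dz":0,"yaw":0},{"dx":0.01,"dy":0.042,"dz":0,"yaw":0},{"dx":0.01,"dy":0.042,"dz":0,"yaw":0},{"dx":0.01,"dy":0.042,"dz":0,"yaw":0},{"dx":0.0135,"dy":0.044,"dz":0,"yaw":0},{"dx":0,"dy":0,"dz":0,"yaw":0},{"dx":0,"dy":0,"dz":0,"yaw":0},{"dx":0,"dy":0,"dz":0,"yaw":0}]}}

```text
t: 15.25
eef_pos: [570.4, 356.4, 275.5]
tcp_rot: [3.14, 0.002, -0.165]
ft_force: [0.1, 0.2, -0.5]
opening: 1.002
grip_force: 0.0
```

{"fn": "arm_command", "kwargs": {"deltas": [{"dx":0,"dy":0,"dz":-0.04,"yaw":0},{"dx":0,"dy":0,"dz":-0.04,"yaw":0},{"dx":0,"dy":0,"dz":-0.04,"yaw":0},{"dx":0,"dy":0,"dz":-0.04,"yaw":0},{"dx":0,"dy":0,"dz":-0.03,"yaw":0},{"dx":0,"dy":0,"dz":-0.02,"yaw":0},{"dx":0,"dy":0,"dz":-0.01,"yaw":0},{"dx":0,"dy":0,"dz":0,"yaw":0},{"dx":0,"dy":0,"dz":0,"yaw":0},{"dx":0,"dy":0,"dz":0,"yaw":0}]}}

```text
t: 16.25
eef_pos: [571.3, 357.3, 58.2]
tcp_rot: [-3.14, -0.002, -0.164]
ft_force: [0.1, -0.6, -0.1]
opening: 1.0
grip_force: 0.0
```

{"fn": "arm_command", "kwargs": {"deltas": [{"dx":0,"dy":0,"dz":-0.015,"yaw":0},{"dx":0,"dy":0,"dz":-0.01,"yaw":0},{"dx":0,"dy":0,"dz":-0.008,"yaw":0},{"dx":0,"dy":0,"dz":0,"yaw":0},{"dx":0,"dy":0,"dz":0,"yaw":0}]}}

```text
t: 16.75
eef_pos: [570.6, 357.2, 23.3]
tcp_rot: [3.141, 0.0, -0.164]
ft_force: [-0.4, -0.0, 0.3]
opening: 1.002
grip_force: 0.0
```

{"fn": "arm_command", "kwargs": {"deltas": [{"dx":0,"dy":0,"dz":0,"yaw":0},{"dx":0,"dy":0,"dz":0,"yaw":0},{"dx":0,"dy":0,"dz":0,"yaw":0},{"dx":0,"dy":0,"dz":0,"yaw":0},{"dx":0,"dy":0,"dz":0,"yaw":0},{"dx":0,"dy":0,"dz":0,"yaw":0},{"dx":0,"dy":0,"dz":0,"yaw":0},{"dx":0,"dy":0,"dz":0,"yaw":0}], "gripper": 0.05}}

```text
t: 17.55
eef_pos: [570.8, 357.2, 23.8]
tcp_rot: [-3.142, -0.0, -0.164]
ft_force: [-0.7, -1.4, 4.0]
opening: 0.692
grip_force: 30.0
```

```bash
python3 - <<'E'
from m import *
t=cam('top'); s=cam('scene')
img=np.hstack([cv2.resize(t['color'][200:290,100:200],(400,360)),cv2.resize(s['color'][230:320,410:510],(400,360))]); save('g4.png',img)
E
```

```text
(no output)
```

View pics/g4.png

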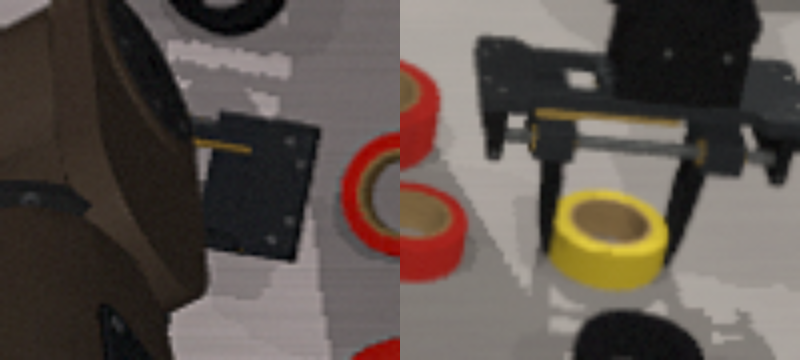

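The yellow roll is between the fingers. I'll check its offset against the TCP in the scene view.

```bash
python3 - <<'E'
from m import *
s=cam('scene'); print(holes(s,comp(masks(s)['yel'],(462,290)),26))
E
```

```text
[([589.0, 350.7], [68.2, 96.2]), ([572.3, 357.0], [47.6, 48.3])]
```

{"fn": "arm_command", "kwargs": {"deltas": [{"dx":0,"dy":0,"dz":0.02,"yaw":0},{"dx":0,"dy":0,"dz":0.04,"yaw":0},{"dx":0,"dy":0,"dz":0.04,"yaw":0},{"dx":0,"dy":0,"dz":0.04,"yaw":0},{"dx":0,"dy":0,"dz":0.04,"yaw":0},{"dx":0,"dy":0,"dz":0,"yaw":0},{"dx":0,"dy":0,"dz":0,"yaw":0}]}}

```text
t: 18.4
eef_pos: [570.6, 357.2, 203.9]
tcp_rot: [-3.141, -0.001, -0.164]
ft_force: [0.1, 0.2, -1.6]
opening: 0.691
grip_force: 30.0
```

{"fn": "arm_command", "kwargs": {"deltas": [{"dx":-0.0019,"dy":-0.037,"dz":0,"yaw":0},{"dx":-0.0019,"dy":-0.037,"dz":0,"yaw":0},{"dx":-0.0019,"dy":-0.037,"dz":0,"yaw":0},{"dx":-0.0019,"dy":-0.037,"dz":0,"yaw":0},{"dx":-0.0019,"dy":-0.037,"dz":0,"yaw":0},{"dx":-0.0019,"dy":-0.037,"dz":0,"yaw":0},{"dx":-0.0019,"dy":-0.037,"dz":0,"yaw":0},{"dx":-0.0019,"dy":-0.037,"dz":0,"yaw":0},{"dx":-0.0019,"dy":-0.037,"dz":0,"yaw":0},{"dx":-0.0019,"dy":-0.038,"dz":0,"yaw":0},{"dx":0,"dy":0,"dz":0,"yaw":0},{"dx":0,"dy":0,"dz":0,"yaw":0},{"dx":0,"dy":0,"dz":0,"yaw":0}]}}

```text
t: 19.7
eef_pos: [551.4, -13.0, 202.7]
tcp_rot: [-3.142, 0.002, -0.164]
ft_force: [1.4, -1.0, -0.7]
opening: 0.694
grip_force: 30.0
```

```bash
python3 - <<'E'
from m import *
from cell import state
e=state()['eef_pos']; s=cam('scene'); zt=e[2]-24+26+.5
m=comp(masks(s)['yel'],(305,220)); print(e.round(1),holes(s,m,zt)); v,u=np.where(m); print('yel u',u.min(),u.max())
save('s5.png',s['color'],(240,150,380,320),3)
# spindle shaft silhouette in u: grey (low sat) vs blue plate / table rows
H=cv2.cvtColor(s['color'],cv2.COLOR_RGB2HSV)
for r in range(250,266,5): print(r,[tuple(x) for x in H[r,290:320]][::1][4:26:1] if r==255 else '', np.where(H[r,285:325,1]<70)[0]+285)
E
```

```text
[551.4 -13.  202.7] [([575.9, -12.8], [66.8, 112.6]), ([554.1, -13.0], [49.1, 49.8])]
yel u 289 319
250  [297 298 299 300 301 302 303 304 305 306 307 308 309 310 311 312]
255 [(np.uint8(107), np.uint8(152), np.uint8(143)), (np.uint8(108), np.uint8(151), np.uint8(142)), (np.uint8(108), np.uint8(115), np.uint8(131)), (np.uint8(17), np.uint8(15), np.uint8(121)), (np.uint8(21), np.uint8(14), np.uint8(127)), (np.uint8(20), np.uint8(12), np.uint8(129)), (np.uint8(12), np.uint8(10), np.uint8(131)), (np.uint8(17), np.uint8(14), np.uint8(132)), (np.uint8(19), np.uint8(15), np.uint8(133)), (np.uint8(15), np.uint8(15), np.uint8(136)), (np.uint8(15), np.uint8(15), np.uint8(137)), (np.uint8(17), np.uint8(17), np.uint8(139)), (np.uint8(17), np.uint8(13), np.uint8(135)), (np.uint8(17), np.uint8(13), np.uint8(135)), (np.uint8(20), np.uint8(12), np.uint8(132)), (np.uint8(21), np.uint8(14), np.uint8(130)), (np.uint8(15), np.uint8(16), np.uint8(128)), (np.uint8(15), np.uint8(16), np.uint8(128)), (np.uint8(12), np.uint8(11), np.uint8(118)), (np.uint8(107), np.uint8(121), np.uint8(126)), (np.uint8(107), np.uint8(151), np.uint8(135)), (np.uint8(108), np.uint8(152), np.uint8(134))] [297 298 299 300 301 302 303 304 305 306 307 308 309 310 311 312]
260  [297 298 299 300 301 302 303 304 305 306 307 308 309 310 311 312]
265  [297 298 299 300 301 302 303 304 305 306 307 308 309 310 311]
```

View pics/s5.png

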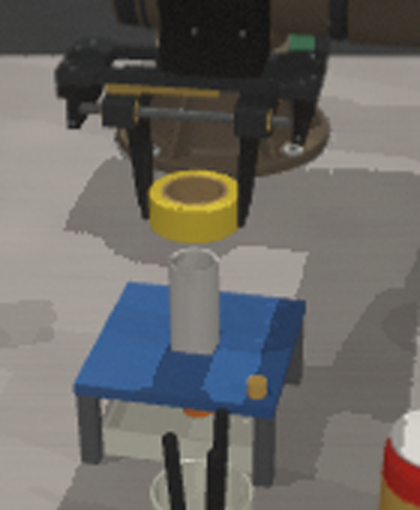

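The yellow roll hangs level above the spindle: roll centre u≈304.0, shaft u≈304.4, and about 0.5 px of that is explained by perspective. They are aligned within about 1 mm, so I'll descend gently.

{"fn": "arm_command", "kwargs": {"deltas": [{"dx":0,"dy":0,"dz":-0.015,"yaw":0},{"dx":0,"dy":0,"dz":-0.012,"yaw":0},{"dx":0,"dy":0,"dz":-0.004,"yaw":0},{"dx":0,"dy":0,"dz":-0.003,"yaw":0},{"dx":0,"dy":0,"dz":-0.003,"yaw":0},{"dx":0,"dy":0,"dz":-0.003,"yaw":0},{"dx":0,"dy":0,"dz":0,"yaw":0}]}}

```text
t: 20.45
eef_pos: [551.6, -13.8, 163.5]
tcp_rot: [3.141, 0.0, -0.164]
ft_force: [-0.2, 0.8, -1.3]
opening: 0.698
grip_force: 30.0
```

{"fn": "arm_command", "kwargs": {"deltas": [{"dx":0,"dy":0,"dz":-0.005,"yaw":0},{"dx":0,"dy":0,"dz":-0.005,"yaw":0},{"dx":0,"dy":0,"dz":-0.005,"yaw":0},{"dx":0,"dy":0,"dz":-0.005,"yaw":0},{"dx":0,"dy":0,"dz":-0.005,"yaw":0},{"dx":0,"dy":0,"dz":0,"yaw":0}]}}

```text
t: 21.05
eef_pos: [551.4, -13.7, 137.9]
tcp_rot: [3.141, 0.001, -0.164]
ft_force: [-0.1, 0.4, -2.2]
opening: 0.699
grip_force: 30.0
```

{"fn": "arm_command", "kwargs": {"deltas": [{"dx":0,"dy":0,"dz":-0.006,"yaw":0},{"dx":0,"dy":0,"dz":-0.006,"yaw":0},{"dx":0,"dy":0,"dz":-0.006,"yaw":0},{"dx":0,"dy":0,"dz":-0.006,"yaw":0},{"dx":0,"dy":0,"dz":-0.006,"yaw":0},{"dx":0,"dy":0,"dz":-0.005,"yaw":0},{"dx":0,"dy":0,"dz":0,"yaw":0}]}}

```text
t: 21.75
eef_pos: [551.4, -13.7, 102.9]
tcp_rot: [3.141, 0.001, -0.164]
ft_force: [0.1, -0.7, -1.4]
opening: 0.693
grip_force: 30.0
```

{"fn": "arm_command", "kwargs": {"deltas": [{"dx":0,"dy":0,"dz":-0.002,"yaw":0},{"dx":0,"dy":0,"dz":-0.0015,"yaw":0},{"dx":0,"dy":0,"dz":0,"yaw":0}]}}

```text
t: 22.05
eef_pos: [551.7, -13.8, 100.1]
tcp_rot: [3.141, -0.0, -0.164]
ft_force: [0.3, 0.0, -1.2]
opening: 0.694
grip_force: 30.0
```

{"fn": "arm_command", "kwargs": {"deltas": [{"dx":0,"dy":0,"dz":0,"yaw":0},{"dx":0,"dy":0,"dz":0,"yaw":0},{"dx":0,"dy":0,"dz":0,"yaw":0},{"dx":0,"dy":0,"dz":0,"yaw":0},{"dx":0,"dy":0,"dz":0,"yaw":0},{"dx":0,"dy":0,"dz":0,"yaw":0},{"dx":0,"dy":0,"dz":0.03,"yaw":0},{"dx":0,"dy":0,"dz":0.04,"yaw":0},{"dx":0,"dy":0,"dz":0.04,"yaw":0},{"dx":0,"dy":0,"dz":0,"yaw":0}], "gripper": 0.0951}}

```text
t: 23.05
eef_pos: [553.4, -13.9, 214.9]
tcp_rot: [-3.142, -0.008, -0.164]
ft_force: [0.5, 0.9, -0.0]
opening: 1.001
grip_force: 0.0
```

```bash
python3 - <<'E'
from m import *
t=cam('top'); s=cam('scene'); S=masks(s)
print('yel',holes(s,comp(S['yel'],(305,250)),101)); print('red',holes(s,comp(S['red'],(412,288)),26)); 
print('red top',holes(t,comp(masks(t)['red'],(201,248)),26))
save('s6.png',np.hstack([cv2.resize(s['color'][160:320,240:380],(400,457)),cv2.resize(t['color'][170:350,100:260],(400,457))]))
E
```

```text
yel [([573.5, -12.9], [63.1, 101.6])]
red [([579.3, 236.3], [64.7, 95.5]), ([564.7, 239.0], [51.0, 53.4])]
red top [([562.0, 238.2], [65.6, 68.8]), ([562.7, 240.2], [50.7, 51.0])]
```

View pics/s6.png

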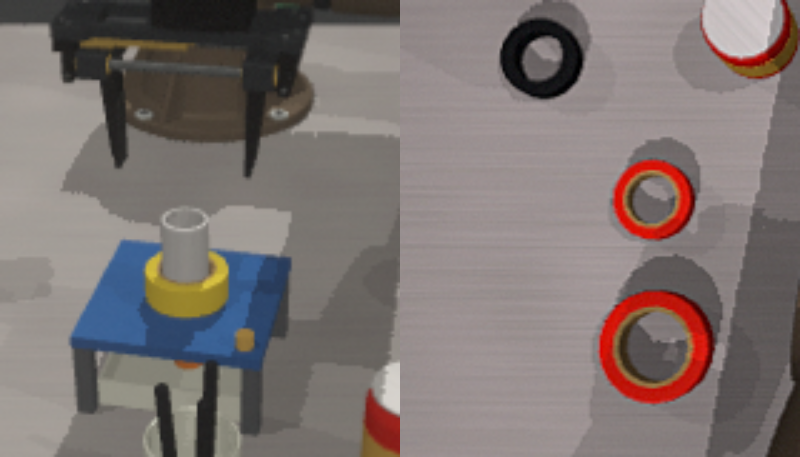

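Yellow sits home, with its rim level on the plate around the spindle, and red is unmoved. Now the red one (562.9, 239.7).

{"fn": "arm_command", "kwargs": {"deltas": [{"dx":0.0016,"dy":0.0362,"dz":0,"yaw":0},{"dx":0.0016,"dy":0.0362,"dz":0,"yaw":0},{"dx":0.0016,"dy":0.0362,"dz":0,"yaw":0},{"dx":0.0016,"dy":0.0362,"dz":0,"yaw":0},{"dx":0.0016,"dy":0.0362,"dz":0,"yaw":0},{"dx":0.0016,"dy":0.0362,"dz":0,"yaw":0},{"dx":0.0016,"dy":0.0363,"dz":0,"yaw":0},{"dx":0,"dy":0,"dz":-0.04,"yaw":0},{"dx":0,"dy":0,"dz":-0.04,"yaw":0},{"dx":0,"dy":0,"dz":-0.04,"yaw":0},{"dx":0,"dy":0,"dz":-0.026,"yaw":0},{"dx":0,"dy":0,"dz":0,"yaw":0},{"dx":0,"dy":0,"dz":0,"yaw":0}]}}

```text
t: 24.45
eef_pos: [562.6, 239.6, 63.5]
tcp_rot: [3.141, 0.002, -0.164]
ft_force: [-0.3, -0.3, 0.6]
opening: 1.002
grip_force: 0.0
```

{"fn": "arm_command", "kwargs": {"deltas": [{"dx":0,"dy":0,"dz":-0.015,"yaw":0},{"dx":0,"dy":0,"dz":-0.015,"yaw":0},{"dx":0,"dy":0,"dz":-0.01,"yaw":0},{"dx":0,"dy":0,"dz":0,"yaw":0},{"dx":0,"dy":0,"dz":0,"yaw":0}]}}

```text
t: 24.95
eef_pos: [562.9, 239.7, 24.0]
tcp_rot: [3.141, 0.0, -0.164]
ft_force: [0.4, 0.4, 0.3]
opening: 1.001
grip_force: 0.0
```

{"fn": "arm_command", "kwargs": {"deltas": [{"dx":0,"dy":0,"dz":0,"yaw":0},{"dx":0,"dy":0,"dz":0,"yaw":0},{"dx":0,"dy":0,"dz":0,"yaw":0},{"dx":0,"dy":0,"dz":0,"yaw":0},{"dx":0,"dy":0,"dz":0,"yaw":0},{"dx":0,"dy":0,"dz":0,"yaw":0},{"dx":0,"dy":0,"dz":0,"yaw":0},{"dx":0,"dy":0,"dz":0,"yaw":0}], "gripper": 0.05}}

```text
t: 25.75
eef_pos: [563.0, 239.7, 24.4]
tcp_rot: [-3.142, -0.0, -0.164]
ft_force: [-1.1, 0.1, 4.4]
opening: 0.702
grip_force: 30.0
```

Gripped. Lift by 180, carry back by (-11.2, -253.5) and pause above the spindle.

{"fn": "arm_command", "kwargs": {"deltas": [{"dx":0,"dy":0,"dz":0.02,"yaw":0},{"dx":0,"dy":0,"dz":0.04,"yaw":0},{"dx":0,"dy":0,"dz":0.04,"yaw":0},{"dx":0,"dy":0,"dz":0.04,"yaw":0},{"dx":0,"dy":0,"dz":0.04,"yaw":0},{"dx":-0.0016,"dy":-0.0362,"dz":0,"yaw":0},{"dx":-0.0016,"dy":-0.0362,"dz":0,"yaw":0},{"dx":-0.0016,"dy":-0.0362,"dz":0,"yaw":0},{"dx":-0.0016,"dy":-0.0362,"dz":0,"yaw":0},{"dx":-0.0016,"dy":-0.0362,"dz":0,"yaw":0},{"dx":-0.0016,"dy":-0.0362,"dz":0,"yaw":0},{"dx":-0.0016,"dy":-0.0363,"dz":0,"yaw":0},{"dx":0,"dy":0,"dz":0,"yaw":0},{"dx":0,"dy":0,"dz":0,"yaw":0},{"dx":0,"dy":0,"dz":0,"yaw":0}]}}

```text
t: 27.25
eef_pos: [551.6, -13.1, 204.0]
tcp_rot: [-3.142, 0.0, -0.164]
ft_force: [-0.3, 0.4, -1.2]
opening: 0.7
grip_force: 30.0
```

```bash
python3 - <<'E'
from m import *
e=state()['eef_pos']; s=cam('scene'); zt=e[2]-24+26+.5
m=comp(masks(s)['red'],(305,220)); print(e.round(1),holes(s,m,zt)); v,u=np.where(m); print('red u',u.min(),u.max())
E
```

```text
[551.6 -13.1 204. ] [([577.5, -13.0], [65.7, 111.6]), ([555.2, -12.8], [49.5, 53.7])]
red u 289 318
```

{"fn": "arm_command", "kwargs": {"deltas": [{"dx":0,"dy":0,"dz":-0.015,"yaw":0},{"dx":0,"dy":0,"dz":-0.012,"yaw":0},{"dx":0,"dy":0,"dz":-0.004,"yaw":0},{"dx":0,"dy":0,"dz":-0.003,"yaw":0},{"dx":0,"dy":0,"dz":-0.003,"yaw":0},{"dx":0,"dy":0,"dz":-0.003,"yaw":0},{"dx":0,"dy":0,"dz":0,"yaw":0}]}}

```text
t: 28.0
eef_pos: [551.6, -13.7, 164.0]
tcp_rot: [3.141, 0.0, -0.164]
ft_force: [-0.2, -1.0, -1.6]
opening: 0.698
grip_force: 30.0
```

{"fn": "arm_command", "kwargs": {"deltas": [{"dx":0,"dy":0,"dz":-0.005,"yaw":0},{"dx":0,"dy":0,"dz":-0.005,"yaw":0},{"dx":0,"dy":0,"dz":-0.005,"yaw":0},{"dx":0,"dy":0,"dz":-0.005,"yaw":0},{"dx":0,"dy":0,"dz":-0.005,"yaw":0},{"dx":0,"dy":0,"dz":-0.005,"yaw":0},{"dx":0,"dy":0,"dz":-0.004,"yaw":0},{"dx":0,"dy":0,"dz":0,"yaw":0},{"dx":0,"dy":0,"dz":0,"yaw":0}]}}

```text
t: 28.9
eef_pos: [551.7, -13.8, 130.2]
tcp_rot: [3.141, 0.0, -0.164]
ft_force: [0.6, 0.3, -0.5]
opening: 0.7
grip_force: 30.0
```

{"fn": "arm_command", "kwargs": {"deltas": [{"dx":0,"dy":0,"dz":-0.002,"yaw":0},{"dx":0,"dy":0,"dz":-0.002,"yaw":0},{"dx":0,"dy":0,"dz":0,"yaw":0},{"dx":0,"dy":0,"dz":0,"yaw":0}]}}

```text
t: 29.3
eef_pos: [551.7, -13.7, 126.1]
tcp_rot: [3.142, 0.0, -0.164]
ft_force: [0.5, -0.8, -0.4]
opening: 0.7
grip_force: 30.0
```

{"fn": "arm_command", "kwargs": {"deltas": [{"dx":0,"dy":0,"dz":0,"yaw":0},{"dx":0,"dy":0,"dz":0,"yaw":0},{"dx":0,"dy":0,"dz":0,"yaw":0},{"dx":0,"dy":0,"dz":0,"yaw":0},{"dx":0,"dy":0,"dz":0,"yaw":0},{"dx":0,"dy":0,"dz":0,"yaw":0},{"dx":0,"dy":0,"dz":0.03,"yaw":0},{"dx":0,"dy":0,"dz":0.04,"yaw":0},{"dx":0,"dy":0,"dz":0.04,"yaw":0},{"dx":0,"dy":0,"dz":0.04,"yaw":0},{"dx":0,"dy":0,"dz":0,"yaw":0}], "gripper": 0.0951}}

```text
t: 30.4
eef_pos: [553.2, -13.9, 281.2]
tcp_rot: [-3.142, -0.008, -0.164]
ft_force: [0.7, -0.0, 0.0]
opening: 1.002
grip_force: 0.0
```

```bash
python3 - <<'E'
from m import *
t=cam('top'); s=cam('scene')
save('s7.png',np.hstack([cv2.resize(s['color'][140:320,240:380],(400,514)),cv2.resize(s['color'][200:340,100:240],(400,514))]))
# pump geometry, scene: bar & hinge
P=cloud(s); H=cv2.cvtColor(s['color'],cv2.COLOR_RGB2HSV); k=np.zeros((480,640),bool); k[205:230,130:185]=H[205:230,130:185,2]<70; k&=P[...,2]>165
v,u=np.where(k); print('bar scene',k.sum(),u.min(),u.max(),v.min(),v.max(),np.nanmin(P[k],0),np.nanmax(P[k],0))
for q in((u.min(),v.mean()),(u.max(),v.mean())): print(on_plane(s,[q],187))
for q in((471.5,256),(517.5,256),(494.5,251),(494.5,262),(479,187)): print(q,on_plane(t,[q],187),on_plane(t,[q],115))
E
```

```text
bar scene 256 139 177 215 224 [ 539.4243648  -386.85058823  178.13733238] [ 555.68311397 -298.79996125  196.17110724]
[[ 543.65455346 -386.55399002  187.        ]]
[[ 543.93500193 -298.83221881  187.        ]]
(471.5, 256) [[ 539.65680589 -301.44177105  187.        ]] [[ 543.52199435 -320.73694633  115.        ]]
(517.5, 256) [[ 540.03889146 -388.7742975   187.        ]] [[ 543.92957016 -413.89572732  115.        ]]
(494.5, 251) [[ 549.2631272  -345.24845944  187.        ]] [[ 553.76918655 -367.46613023  115.        ]]
(494.5, 262) [[ 528.57712722 -344.76392532  187.        ]] [[ 531.70315204 -366.94927117  115.        ]]
(479, 187) [[ 670.93834304 -318.56867958  187.        ]] [[ 683.56177637 -339.0064501   115.        ]]
```

View pics/s7.png

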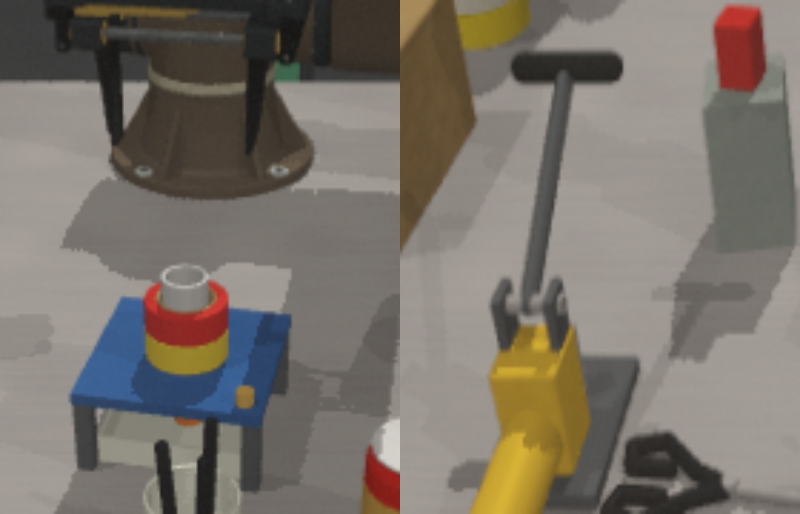

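Red sits on yellow, stacked and level on the spindle. The rod hangs upright in its holder and the orange plug is visible in the tray. The pump bar is centred at (541.5,-344), with the hinge at x≈682. Next I'll close the gripper and go above the bar.

{"fn": "arm_command", "kwargs": {"deltas": [{"dx":-0.001,"dy":-0.033,"dz":0,"yaw":0},{"dx":-0.001,"dy":-0.033,"dz":0,"yaw":0},{"dx":-0.001,"dy":-0.033,"dz":0,"yaw":0},{"dx":-0.001,"dy":-0.033,"dz":0,"yaw":0},{"dx":-0.001,"dy":-0.033,"dz":0,"yaw":0},{"dx":-0.001,"dy":-0.033,"dz":0,"yaw":0},{"dx":-0.001,"dy":-0.033,"dz":0,"yaw":0},{"dx":-0.001,"dy":-0.033,"dz":0,"yaw":0},{"dx":-0.002,"dy":-0.033,"dz":0,"yaw":0},{"dx":-0.004,"dy":-0.033,"dz":0,"yaw":0},{"dx":0,"dy":0,"dz":-0.03,"yaw":0},{"dx":0,"dy":0,"dz":-0.021,"yaw":0},{"dx":0,"dy":0,"dz":0,"yaw":0},{"dx":0,"dy":0,"dz":0,"yaw":0}], "gripper": 0.0}}

```text
t: 31.9
eef_pos: [537.6, -343.6, 224.4]
tcp_rot: [-3.141, 0.002, -0.164]
ft_force: [0.9, -0.5, 1.1]
opening: 0.004
grip_force: 0.0
```

{"fn": "arm_command", "kwargs": {"deltas": [{"dx":-0.002,"dy":0,"dz":-0.01,"yaw":0},{"dx":-0.001,"dy":0,"dz":-0.01,"yaw":0},{"dx":-0.003,"dy":0,"dz":-0.019,"yaw":0},{"dx":-0.005,"dy":0,"dz":-0.023,"yaw":0},{"dx":-0.003,"dy":0,"dz":-0.02,"yaw":0},{"dx":-0.001,"dy":0,"dz":-0.013,"yaw":0},{"dx":0,"dy":0,"dz":0,"yaw":0},{"dx":0,"dy":0,"dz":0,"yaw":0},{"dx":0,"dy":0,"dz":0,"yaw":0}]}}

```text
t: 32.8
eef_pos: [522.5, -343.7, 131.1]
tcp_rot: [3.141, 0.0, -0.164]
ft_force: [-3.7, -0.7, 5.3]
opening: 0.008
grip_force: 2.5
```

```bash
python3 - <<'E'
from m import *
s=cam('scene')
save('s8.png',s['color'],(90,150,290,350),3)
print(state()['ft_force'],state()['eef_pos'])
E
```

```text
[-3.31582954 -0.40956322  4.79850577] [ 522.51870741 -343.73229116  131.17209645]
```

View pics/s8.png

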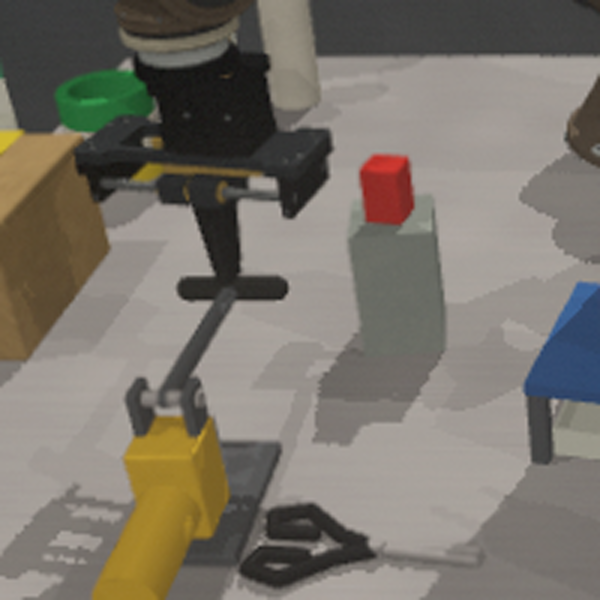

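The bar is pressed down under the closed fingertips, with the lever close to level. I'll add 3 mm for margin and then do the return and the remaining strokes.

{"fn": "arm_command", "kwargs": {"deltas": [{"dx":0,"dy":0,"dz":-0.003,"yaw":0},{"dx":0,"dy":0,"dz":0,"yaw":0},{"dx":0.001,"dy":0,"dz":0.016,"yaw":0},{"dx":0.003,"dy":0,"dz":0.02,"yaw":0},{"dx":0.005,"dy":0,"dz":0.023,"yaw":0},{"dx":0.003,"dy":0,"dz":0.019,"yaw":0},{"dx":0.001,"dy":0,"dz":0.01,"yaw":0},{"dx":0.002,"dy":0,"dz":0.01,"yaw":0},{"dx":0,"dy":0,"dz":0,"yaw":0},{"dx":0,"dy":0,"dz":0,"yaw":0},{"dx":0,"dy":0,"dz":0,"yaw":0},{"dx":0,"dy":0,"dz":0,"yaw":0}]}}

```text
t: 34.05
eef_pos: [537.4, -343.7, 224.3]
tcp_rot: [-3.141, 0.001, -0.164]
ft_force: [-0.1, -0.1, -0.2]
opening: 0.003
grip_force: 0.0
```

```bash
python3 - <<'E'
from m import *
s=cam('scene'); P=cloud(s); H=cv2.cvtColor(s['color'],cv2.COLOR_RGB2HSV); k=np.zeros((480,640),bool); k[212:232,130:185]=H[212:232,130:185,2]<70; k&=(P[...,2]<200)&(P[...,0]>520)
v,u=np.where(k); print(k.sum(),u.min(),u.max(),v.min(),v.max(),np.nanmin(P[k],0),np.nanmax(P[k],0))
E
```

```text
257 139 177 215 224 [ 539.10497126 -385.55745795  178.74270081] [ 558.29130308 -299.41894102  196.02573056]
```

Bar back at rest (same pixels as at the start). Strokes two and three.

{"fn": "arm_command", "kwargs": {"deltas": [{"dx":-0.002,"dy":0,"dz":-0.01,"yaw":0},{"dx":-0.001,"dy":0,"dz":-0.01,"yaw":0},{"dx":-0.003,"dy":0,"dz":-0.019,"yaw":0},{"dx":-0.005,"dy":0,"dz":-0.023,"yaw":0},{"dx":-0.003,"dy":0,"dz":-0.02,"yaw":0},{"dx":-0.001,"dy":0,"dz":-0.016,"yaw":0},{"dx":0,"dy":0,"dz":0,"yaw":0},{"dx":0,"dy":0,"dz":0,"yaw":0},{"dx":0,"dy":0,"dz":0,"yaw":0}]}}

```text
t: 35.0
eef_pos: [522.2, -343.6, 127.6]
tcp_rot: [-3.141, 0.001, -0.164]
ft_force: [-2.4, 0.8, 4.5]
opening: 0.004
grip_force: 2.5
```

{"fn": "arm_command", "kwargs": {"deltas": [{"dx":0.001,"dy":0,"dz":0.016,"yaw":0},{"dx":0.003,"dy":0,"dz":0.02,"yaw":0},{"dx":0.005,"dy":0,"dz":0.023,"yaw":0},{"dx":0.003,"dy":0,"dz":0.019,"yaw":0},{"dx":0.001,"dy":0,"dz":0.01,"yaw":0},{"dx":0.002,"dy":0,"dz":0.01,"yaw":0},{"dx":0,"dy":0,"dz":0,"yaw":0},{"dx":0,"dy":0,"dz":0,"yaw":0},{"dx":0,"dy":0,"dz":0,"yaw":0},{"dx":0,"dy":0,"dz":0,"yaw":0}]}}

```text
t: 36.0
eef_pos: [537.4, -343.7, 224.4]
tcp_rot: [-3.141, 0.001, -0.164]
ft_force: [-0.3, 0.2, 0.4]
opening: 0.007
grip_force: 0.0
```

{"fn": "arm_command", "kwargs": {"deltas": [{"dx":-0.002,"dy":0,"dz":-0.01,"yaw":0},{"dx":-0.001,"dy":0,"dz":-0.01,"yaw":0},{"dx":-0.003,"dy":0,"dz":-0.019,"yaw":0},{"dx":-0.005,"dy":0,"dz":-0.023,"yaw":0},{"dx":-0.003,"dy":0,"dz":-0.02,"yaw":0},{"dx":-0.001,"dy":0,"dz":-0.016,"yaw":0},{"dx":0,"dy":0,"dz":0,"yaw":0},{"dx":0,"dy":0,"dz":0,"yaw":0},{"dx":0,"dy":0,"dz":0,"yaw":0}]}}

```text
t: 36.9
eef_pos: [522.2, -343.6, 127.6]
tcp_rot: [-3.141, 0.001, -0.164]
ft_force: [-3.8, -0.3, 5.3]
opening: 0.004
grip_force: 2.5
```

{"fn": "arm_command", "kwargs": {"deltas": [{"dx":0.001,"dy":0,"dz":0.016,"yaw":0},{"dx":0.003,"dy":0,"dz":0.02,"yaw":0},{"dx":0.005,"dy":0,"dz":0.023,"yaw":0},{"dx":0.003,"dy":0,"dz":0.019,"yaw":0},{"dx":0.001,"dy":0,"dz":0.01,"yaw":0},{"dx":0.002,"dy":0,"dz":0.01,"yaw":0},{"dx":0,"dy":0,"dz":0.03,"yaw":0},{"dx":0,"dy":0,"dz":0.03,"yaw":0},{"dx":0,"dy":0,"dz":0,"yaw":0},{"dx":0,"dy":0,"dz":0,"yaw":0},{"dx":0,"dy":0,"dz":0,"yaw":0},{"dx":0,"dy":0,"dz":0,"yaw":0}]}}

```text
t: 38.1
eef_pos: [537.4, -343.5, 283.8]
tcp_rot: [-3.141, 0.002, -0.164]
ft_force: [-0.7, 1.2, 0.7]
opening: 0.006
grip_force: 0.0
```

```bash
python3 - <<'E'
from m import *
s=cam('scene'); save('s9.png',s['color'],(90,150,410,360),2)
E
```

```text
(no output)
```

View pics/s9.png

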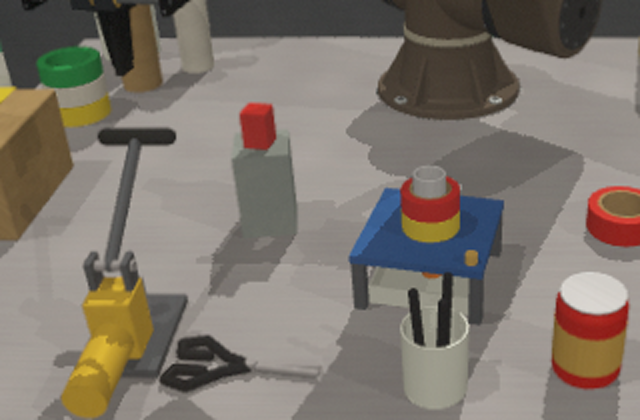

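The final picture shows the lever up, the rod hung in its holder, red on yellow on the spindle, the plug in the tray and the bystanders undisturbed. I'm handing in.

```bash
python3 -c "
from cell import job_done; print(job_done())"
```

```text
the job is handed in; nothing more can be done
None
```

The job is handed in (no verdict returned): plug pushed out into the tray, rod back in its holder, yellow then red on the spindle (white and green were absent), and three full pump strokes given.

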